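# Pack the dessert crate and pin its lid back on

### The arm

A 7-joint arm with a two-finger parallel gripper is mounted at the origin on the work surface. World frame = base frame: x ahead of the robot, y to its left, z up, the work surface at z = 0. Lengths are in mm, angles in rad, forces in N, time in s.
With the tool pointing down it reaches from about 400 to 925 mm from the base axis. Payload 4.1 kg.
Tool frame: the origin (TCP) lies at the centre of the arm's flange, where the gripper is bolted on; the fingertips stand 173 mm ahead of it and the grasp point (between the pads) lies 155 mm ahead of it; z points along the fingers, y is the line along which they close (so a half turn about z gives the same grasp; the last joint's range is limited). The gripper opens to 85 mm and grips with 20 to 120 N. Pads are 22 mm wide; open, the fingers measure 114 mm over their backs; the gripper's body (76 mm by 85 mm) begins 54 mm behind the grasp point. The pads swing forward as they close: fully open they stand 13 mm farther back than shut.
Start: joints at [1.024, 0.398, 0.045, 1.537, -0.019, 1.207, -0.051], TCP at [281.472, -585.911, 404.747] pointing down, gripper open.
Joint ranges: [-2.82, 2.82], [-0.49, 2.23], [-1.37, 1.46], [0, 2.46], [-1.36, 4.5], [0.23, 2], [-2.94, 2.94]. Speed limits (rad/s): [2.57, 2.57, 3.14, 3.14, 3.14, 3.14, 3.14].

### API

Orientations are given as a rotation vector (axis times angle).
In Python, from workcell import manip, eyes, finish_job gives the robot as it stands.
- The arm moves only by the tool send_rows, never from a script. Its argument "series" is a list of rows, each a list of 7 numbers: the turn, a rotation vector about the tool's x, y, z in degrees, then the shift along the tool's x, y, z in cm, then the opening, from -1 (shut) to 1 (fully open). In form: [[rx, ry, rz, dx, dy, dz, jaw], ...]. A call has 1 to 20 rows; each row shifts and turns the commanded pose from where the row before left it, along the tool's axes as they then stand; what a row does not reach is not made up. A row lasts 1/8 s, in which the tool goes at most 62.5 mm and 10.7 degrees, less where a joint would pass 70% of its speed; a pose out of reach is approached as far as the arm can. A call is refused whole if a number of a shift passes 6.25 or a number of a turn 10.7, either way. A call with a gripper value outside its range is refused whole. The fingers move at their own pace and stop on an object; the grip force is fixed at half the most. Time passes only in rows, so rows that do not move let the fingers close. It gives the time, the measured TCP pose, the force, the opening and the grip force at its end, in the units of the state.
- manip.get_state(): the state, without advancing time (a new reading comes with each control period).
- eyes.get_image(name): name is "scene" or "top" or "wrist"; returns the picture (384x512x3 uint8, red, green, blue); there is no depth.
- eyes.calibration(name): a dict with "fx", "fy", "cx", "cy" (pixels), "dist" ([k1, k2, p1, p2, k3] as OpenCV has them; the pictures are not rectified), "pose" (4x4, takes a point from camera to world coordinates); the wrist camera has in their place "hand_eye" (4x4, takes a point from camera to tool coordinates, whose origin is the TCP and whose axes are the flange's). Camera axes: x right, y up, looking along -z (the intrinsics and any distortion apply to the point x, -y, -z); pixel columns grow to the right and rows downward; lengths in mm; the calibration is good to about 2 mm. A picture is of the moment at which its call begins: read the wrist's pose just before it. calibration takes no time and is no camera call.
- finish_job(): hands the job in; it is judged then, once.
The state is a dict: "t": time; "joint_pos": joint angles; "joint_vel": joint speeds; "effort": joint torques, N m; "tcp_pos": TCP position; "eef_rot": TCP orientation; "wrist_force": force on the tool from outside, world axes, zero at the start; "torque": the same for the moment, N m; "grip_width": finger opening in mm; "grip_force": force on a finger pad.
Only numpy, scipy, OpenCV 4.12 (cv2) and the standard library are available. Lean on these libraries where they do the work, as an engineer would, in place of code of your own. Each camera call takes 0.05 s, during which the arm holds its last target. There are 200 camera calls.

### The job

Close up the dessert table for the break. Stand all the amber dessert jars upright inside the open wooden crate, then set the crate's loose wooden lid on it, flush, with its hinge barrels between those of the crate, and slide the hinge pin through all the barrels from the crate's right-hand end, fully home, so that the lid is hinged again. Also cover the terracotta sweets pot with its round wooden cover, seated and level, without knocking over or shoving aside the candle, the mint tin or the serving spoon.

Things in the scene. Friction and masses are not known exactly. Their poses are not given: they have to be found in the camera images.
- crate: Open pale-wood crate, fixed. Outside 126 (its x) x 200 (its y) x 100 mm high, walls 10 mm (inside 106 x 180 mm), floor top 8 mm above the table. Origin: centre of the underside; x points to the hinge side (away from the robot), z up. Three steel hinge barrels outside its +x wall, on an axis parallel to y at x = +79, z = 105 mm, occupy y = -100..-71, -34..-5 and +32..+61 mm.
- crate_mouth (a point): Centre of the outer face of the barrel at the crate's -y end (right-hand end seen from the robot), on the hinge axis, 105 mm above the table; same axes as the crate. The pin slides in here along +y. All barrels are tubes 26 mm outside with a 15 mm hole, 29 mm long.
- lid: Loose pale-wood lid, 0.28 to 0.5 kg: panel 126 (x) x 200 (y) x 10 mm. Origin: centre of the panel's underside, 14 mm above the table as it lies there, z out of the top. Two round-ended dowels below it (along x, 102 mm long, at y = +-79 mm) reach 14 mm down and fit inside the crate with 2 to 3 mm play. Seated, the panel lies on the rim: origin 100 mm above the crate's origin, same axes.
- lid_handle (a point): On the lid's dark wood grip bar, which stands on the middle of the panel, 18 mm (x) x 90 mm (y), rising from 10 to 44 mm above the lid's origin; this point is at 30 mm.
- lid_barrel (a point): Centre of the lid's hinge barrel nearer its -y end. Two barrels on the axis x = 79, z = 5 mm beyond the lid's +x edge, occupying y = -67..-38 and -1..+28 mm; they drop between the crate's barrels with 4 mm gaps.
- pin: Loose hinge pin, 0.17 to 0.32 kg. Origin on its axis at the handle's front face. Round aluminium shaft 10 mm thick along +y, 178 mm long, the last 15 mm tapering to 3 mm; square dark steel handle 26 x 26 mm, 54 mm long, from y = 0 to -54 mm. It balances in the handle, so it lies level, axis 13 mm up. Home: the handle's front face touches the barrel at the crate's mouth.
- pin_tip (a point): The pin's tip, on the axis, 178 mm from the handle's front face.
- pot: Round terracotta sweets pot, loose, about 0.9 kg, upright on the table: 110 mm outside, 75 mm high, wall 5 mm (100 mm inside). Origin: centre of the underside.
- pot_rim (a point): Centre of the pot's mouth, at rim height (75 mm).
- cover: Loose round wooden cover of the pot: flange 120 mm across and 8 mm thick, with a 93 mm plug under it, 10 mm deep, that tapers at its foot. Origin: centre of the flange's underside (10 mm above the table when it lies there; at rim height when seated).
- cover_knob (a point): On the cover's upright round knob, 28 mm thick, rising from 8 to 40 mm above the cover's origin; this point is at 28 mm.
- jar0: Closed dessert jar of amber glass with a paper band and steel cap, one of one to three alike: straight-sided, 52 mm across, 72 mm high with its cap; 0.14 to 0.28 kg. Origin: centre of its underside. May be absent.
- jar1: Closed dessert jar of amber glass with a paper band and steel cap, one of one to three alike: straight-sided, 52 mm across, 72 mm high with its cap; 0.14 to 0.28 kg. Origin: centre of its underside. May be absent.
- jar2: Closed dessert jar of amber glass with a paper band and steel cap, one of one to three alike: straight-sided, 52 mm across, 72 mm high with its cap; 0.14 to 0.28 kg. Origin: centre of its underside. May be absent.
- candle: Bystander: short cream pillar candle, 48 mm across, 45 mm high; leave it standing where it is.
- tin: Bystander: low round steel mint tin, 60 mm across, 30 mm high; leave it where it is.
- spoon: Bystander: serving spoon 180 mm long, lying; leave it where it is.

How it is judged:
By the outcome, as a careful person would: the job done as asked, in the order asked, and still so for the second after the job is handed in, with the robot touching nothing.
Of jar0, jar1, jar2 only 1 to 3 are there at a start; the rules pass over those that are not, and their reading is None.
At some moment in a run one of jar0, jar1, jar2, cover may be knocked a few centimetres aside while the robot is not near it.
Once in a run the grip may slacken for a moment while it holds something.
It also fails if it takes over 210 s, if anything falls off the work surface, if the arm or the gripper's body presses on something with over 40 N, if the wrist force passes 120 N, or if a joint passes its speed limit or range.

## Working session

There is one attempt and no reset: what is moved stays moved. The work goes in short steps, Python scripts to look and compute and a tool call to move; the robot and the scene stay as the last step left them, time stands still between calls to the robot, and variables do not carry over. Pictures are saved under pics/ and viewed, at most 14 in all, crops included, and the job is handed in when it is done.

Besides the shell and the picture viewer there is one more tool, called after ">>>" as a command line: name --pt "numbers of a row" for each row, then --argument value for the rest. send_rows: Moves the arm, as the interface text tells. Its arguments: {"type":"object","properties":{"series":{"type":"array","items":{"type":"array","items":{"type":"number"}}}},"required":["series"]}

```bash
mkdir -p pics; ls; python3 - <<'E'
from workcell import manip, eyes
import cv2,numpy as np
print({k:np.round(v,3).tolist() for k,v in manip.get_state().items()})
for n in ("scene","top"):
    cv2.imwrite(f"pics/{n}0.png",eyes.get_image(n)[:,:,::-1])
for n in ("scene","top","wrist"):
    c=eyes.calibration(n); print(n,{k:np.round(v,3).tolist() for k,v in c.items()})
E
```

```text
pics
{'t': 0.0, 'joint_pos': [1.024, 0.399, 0.045, 1.538, -0.019, 1.207, -0.051], 'joint_vel': [0.0, -0.002, -0.0, -0.001, -0.0, 0.002, -0.001], 'effort': [0.0, -47.512, 1.365, -25.421, 0.012, 0.01, 0.0], 'tcp_pos': [281.354, -585.624, 403.632], 'eef_rot': [-3.061, -0.697, 0.001], 'wrist_force': [-0.614, -0.241, -0.533], 'torque': [0.03, -0.007, -0.032], 'grip_force': 0.0, 'grip_width': 85.065}
scene {'fx': 372.7, 'fy': 372.7, 'cx': 256.634, 'cy': 196.195, 'dist': [-0.044, 0.0, 0.0, 0.0, 0.0], 'pose': [[0.378, -0.644, 0.665, 1274.8], [0.926, 0.247, -0.287, -356.264], [0.021, 0.724, 0.69, 833.712], [0.0, 0.0, 0.0, 1.0]]}
top {'fx': 497.249, 'fy': 497.249, 'cx': 242.427, 'cy': 187.271, 'dist': [-0.2, 0.0, 0.0, 0.0, 0.0], 'pose': [[0.021, 0.996, -0.083, 427.047], [-1.0, 0.021, -0.002, -54.756], [-0.0, 0.083, 0.997, 1786.639], [0.0, 0.0, 0.0, 1.0]]}
wrist {'fx': 305.409, 'fy': 305.409, 'cx': 254.509, 'cy': 188.612, 'dist': [-0.042, 0.0, 0.0, 0.0, 0.0], 'hand_eye': [[0.001, 0.957, 0.291, 74.644], [1.0, -0.0, -0.001, -0.827], [-0.001, 0.291, -0.957, 31.348], [0.0, 0.0, 0.0, 1.0]]}
```

View pics/top0.png

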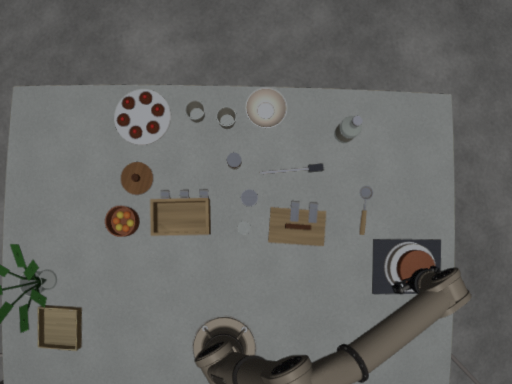

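View pics/scene0.png

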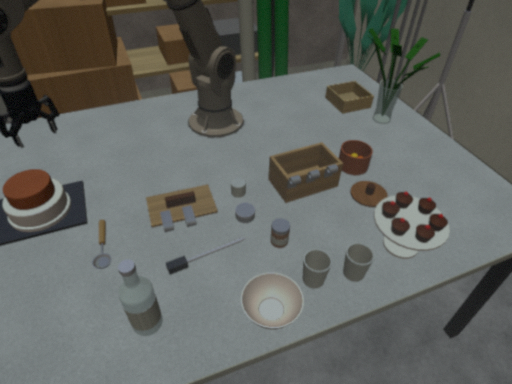

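Top view: crate at (181,216), pot (122,221), cover (137,178), lid (297,227), pin handle (316,168) with shaft to the left, a jar at (234,160), tin (249,198), candle (245,229) and spoon (363,210). I see one jar. Next, helpers and rough positions.

```bash
cat > h.py <<'E'
from workcell import manip, eyes
import cv2, numpy as np
from scipy.spatial.transform import Rotation as Ro
def state(): return manip.get_state()
def tool(s=None):
    s=s or state(); T=np.eye(4); T[:3,:3]=Ro.from_rotvec(s["eef_rot"]).as_matrix(); T[:3,3]=s["tcp_pos"]; return T
def snap(n):
    """picture (BGR), camera->world pose, calibration"""
    c=eyes.calibration(n); P=tool()@np.array(c["hand_eye"]) if n=="wrist" else np.array(c["pose"])
    return eyes.get_image(n)[:,:,::-1].copy(),P,c
def ray(uv,P,c):
    K=np.array([[c["fx"],0,c["cx"]],[0,c["fy"],c["cy"]],[0,0,1.]])
    p=cv2.undistortPoints(np.array(uv,float).reshape(-1,1,2),K,np.array(c["dist"])).reshape(-1,2)
    d=np.c_[p[:,0],-p[:,1],-np.ones(len(p))]@P[:3,:3].T
    return P[:3,3],d
def onz(uv,z,P,c):
    o,d=ray(uv,P,c); return o+d*((z-o[2])/d[:,2])[:,None]
def px(X,P,c):
    X=(np.array(X,float).reshape(-1,3)-P[:3,3])@P[:3,:3]*[1,-1,-1]
    K=np.array([[c["fx"],0,c["cx"]],[0,c["fy"],c["cy"]],[0,0,1.]])
    return cv2.projectPoints(X,np.zeros(3),np.zeros(3),K,np.array(c["dist"]))[0].reshape(-1,2)
def blobs(m,amin=30):
    cs,_=cv2.findContours(m.astype(np.uint8),cv2.RETR_EXTERNAL,cv2.CHAIN_APPROX_NONE)
    return sorted([k for k in cs if cv2.contourArea(k)>amin],key=cv2.contourArea,reverse=True)
def go(x,y,z,yaw=None):
    """print shift (cm, present tool axes) and turn (deg about tool z) for TCP to x,y,z and tool-x heading yaw"""
    T=tool(); R=T[:3,:3]; d=R.T@(np.array([x,y,z])-T[:3,3])/10
    a=np.degrees(np.arctan2(R[1,0],R[0,0])); print("tcp",T[:3,3].round(1),"yaw %.2f"%a,"tilt",np.degrees(R[:2,2]).round(2),"shift cm",d.round(2),end=" ")
    if yaw is not None: print("rz deg %.1f"%(-((yaw-a+180)%360-180)),end="")
    print()
E
python3 - <<'E'
from h import *
T,P,c=snap("top"); S,Q,e=snap("scene")
for n,uv,z in [("crate",(181,216),100),("lid",(297,227),40),("pinh",(316,168),26),("pintip",(262,172),13),("jar",(234,159),72),("tin",(249,198),30),("candle",(245,229),45),("pot",(122,221),75),("cover",(137,178),20),("mouthbarrel",(204,192),118)]:
    print(n,onz([uv],z,P,c)[0].round())
for n,uv,z in [("jar",(280,225),72),("cover",(369,193),18),("pot",(355,149),75)]: print("scene",n,onz([uv],z,Q,e)[0].round())
a=cv2.resize(T[130:260,90:300],None,fx=3.8,fy=3.8,interpolation=3)
cv2.imwrite("pics/t1.png",cv2.convertScaleAbs(a,alpha=1.5))
go(620,-40,400,90)
E
```

```text
crate [464. 155. 100.]
lid [ 436. -246.   40.]
pinh [ 648. -313.   26.]
pintip [ 630. -120.   13.]
jar [667. -20.  72.]
tin [535. -75.  30.]
candle [425. -63.  45.]
pot [442. 365.  75.]
cover [599. 329.  20.]
mouthbarrel [547.  78. 118.]
scene jar [670. -23.  72.]
scene cover [605. 329.  18.]
scene pot [446. 365.  75.]
tcp [ 281.4 -585.8  404.1] yaw 25.66 tilt [-0.03  0.06] shift cm [ 54.16 -34.53   0.44] rz deg -64.3
```

View pics/t1.png

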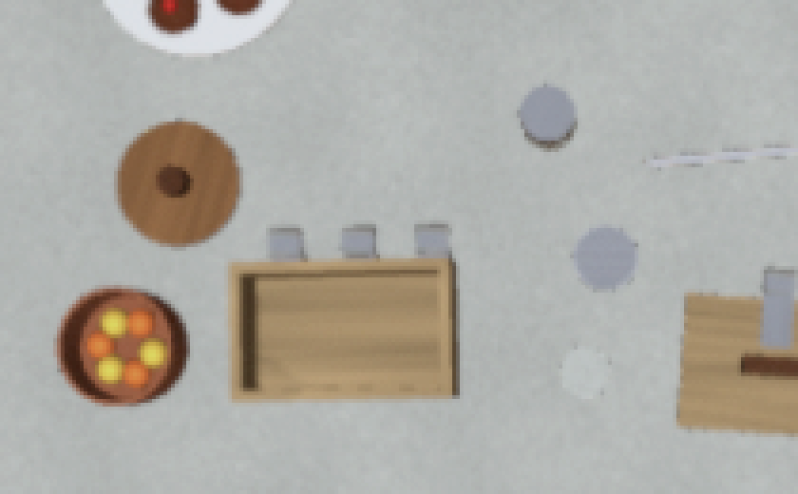

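Only one jar, at about (668,-22). The cover is at (602,329), the pot at (444,365) and the crate at (464,155). I'll move above the jar.

>>> send_rows --pt "0 0 8.55 0 0 0 1" --pt "0 0 8.55 0 0 0 1" --pt "0 0 8.55 0 0 0 1" --pt "0 0 0 2.76 -4.03 0 1" --pt "0 0 0 2.76 -4.03 0 1" --pt "0 0 0 2.76 -4.03 0 1" --pt "0 0 0 2.76 -4.03 0 1" --pt "0 0 0 2.76 -4.03 0 1" --pt "0 0 0 2.76 -4.03 0 1" --pt "0 0 0 2.76 -4.03 0 1" --pt "0 0 0 2.76 -4.03 0 1" --pt "0 0 0 2.76 -4.03 0 1" --pt "0 0 0 2.76 -4.03 0 1" --pt "0 0 0 2.76 -4.03 0 1" --pt "0 0 0 2.76 -4.03 0 1" --pt "0 0 0 2.76 -4.03 0 1" --pt "0 0 0 2.76 -4.03 0 1" --pt "0 0 0 0 0 0 1"

```text
t: 2.45
tcp_pos: [669.0, -15.9, 403.9]
eef_rot: [-3.138, -0.013, 0.0]
wrist_force: [-0.3, -0.1, 0.5]
grip_width: 85.4
grip_force: 0.0
```

```bash
python3 - <<'E'
from h import *
go(668,-22,200,0)
I,P,c=snap("wrist"); print(px([[668,-22,72]],P,c))
cv2.imwrite("pics/w1.png",I)
E
```

```text
tcp [669.  -15.9 403.9] yaw 0.47 tilt [-0.01  0.21] shift cm [-0.1   0.68 20.39] rz deg 0.5
[[262.40803479 173.42042467]]
```

View pics/w1.png

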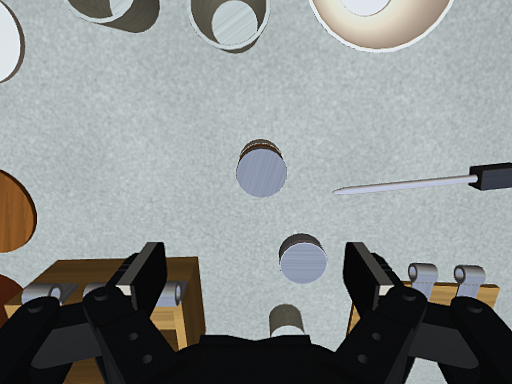

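The wrist view shows the jar cap at (262,172), the tin at (302,260), the pin tip at (333,192) with its handle at (490,177), and the crate barrels at lower left. I'll compute the jar centre from the cap.

```bash
python3 - <<'E'
from h import *
I,P,c=snap("wrist"); hsv=cv2.cvtColor(I,cv2.COLOR_BGR2HSV)
print(hsv[172,262],hsv[150,262],hsv[260,302],hsv[238,302],hsv[100,330])
m=(hsv[:,:,0]>105)&(hsv[:,:,0]<130)&(hsv[:,:,1]>25)&(hsv[:,:,2]>90)
m=cv2.morphologyEx(m.astype(np.uint8),cv2.MORPH_OPEN,np.ones((5,5)))
for k in blobs(m,400):
    (u,v),r=cv2.minEnclosingCircle(k); z=72 if v<220 else 30
    a=onz([(u,v),(u+r,v)],z,P,c); print((u,v,r),cv2.contourArea(k),a[0].round(1),"rad",np.linalg.norm(a[1]-a[0]).round(1))
E
```

```text
[111  45 171] [111  46 171] [110  43 177] [170  12  64] [ 95  13 208]
(256.83770751953125, 171.36648559570312, 25.03019142150879) 1826.5 [669.  -20.6  72. ] rad 25.3
(300.33612060546875, 261.9327697753906, 23.427629470825195) 1465.0 [540.9 -77.   30. ] rad 29.9
```

```bash
python3 - <<'E'
from h import *
go(669,-20.6,200,0)
E
```

```text
tcp [667.7 -21.5 404.1] yaw 0.06 tilt [-0.06 -0.04] shift cm [ 0.15 -0.1  20.41] rz deg 0.1
```

>>> send_rows --pt "0 0 0 0.1 -0.1 4.1 1" --pt "0 0 0 0 0 4.1 1" --pt "0 0 0 0 0 4.1 1" --pt "0 0 0 0 0 4.1 1" --pt "0 0 0 0 0 4.0 1" --pt "0 0 0 0 0 0 1" --pt "0 0 0 0 0 0 1" --pt "0 0 0 0 0 0 -1" --pt "0 0 0 0 0 0 -1" --pt "0 0 0 0 0 0 -1" --pt "0 0 0 0 0 0 -1" --pt "0 0 0 0 0 0 -1" --pt "0 0 0 0 0 0 -1" --pt "0 0 0 0 0 -4 -1" --pt "0 0 0 0 0 -4 -1" --pt "0 0 0 0 0 -4 -1" --pt "0 0 0 0 0 -4 -1" --pt "0 0 0 0 0 -1.5 -1" --pt "0 0 0 0 0 0 -1" --pt "0 0 0 0 0 0 -1"

```text
t: 5.05
tcp_pos: [668.1, -20.7, 373.2]
eef_rot: [3.141, 0.0, -0.007]
wrist_force: [0.0, -0.9, -3.2]
grip_width: 50.6
grip_force: 63.3
```

```bash
python3 - <<'E'
from h import *
go(464,155,400,0)
T,P,c=snap("top")
I=T.copy(); hsv=cv2.cvtColor(I,cv2.COLOR_BGR2HSV)
# crate rim: wood mask in region
r=hsv[185:245,140:220]; print(hsv[198,170],hsv[236,180],hsv[216,152],hsv[216,230])
m=np.zeros(hsv.shape[:2],np.uint8); m[190:245,140:225]=((hsv[190:245,140:225,1]>70))
k=blobs(m,200)[0]; b=cv2.minAreaRect(k); print(b); q=onz(cv2.boxPoints(b),100,P,c); print(q.round(1)); print(q.mean(0))
E
```

```text
tcp [668.1 -20.7 373.2] yaw 0.02 tilt [-0.24 -0.01] shift cm [-20.41 -17.57  -2.6 ] rz deg 0.0
[18 62 99] [ 60   4 126] [ 18  91 109] [ 17  45 101]
((180.0, 216.0), (36.0, 58.0), 90.0)
[[523.4 260.4 100. ]
 [527.8  61.3 100. ]
 [405.6  58.3 100. ]
 [400.5 256.5 100. ]]
[464.31224368 159.14367521 100.        ]
```

>>> send_rows --pt "0 0 0 -3.4 -3 0 -1" --pt "0 0 0 -3.4 -3 0 -1" --pt "0 0 0 -3.4 -3 0 -1" --pt "0 0 0 -3.4 -3 0 -1" --pt "0 0 0 -3.4 -3 0 -1" --pt "0 0 0 -3.4 -3 0 -1" --pt "0 0 0 0 0 0 -1" --pt "0 0 0 0 0 0 -1" --pt "0 0 0 0 0 0 -1"

```text
t: 6.22
tcp_pos: [465.5, 158.2, 375.2]
eef_rot: [3.141, -0.003, -0.001]
wrist_force: [-0.3, -0.4, -1.4]
grip_width: 50.6
grip_force: 63.3
```

```bash
python3 - <<'E'
from h import *
go(464,159,210,0)
I,P,c=snap("wrist"); cv2.imwrite("pics/w2.png",I); np.savez("w2.npz",I=I,P=P)
print(px([[543,62,105],[543,192,105],[464,159,100]],P,c).round())
E
```

```text
tcp [465.5 158.2 375.2] yaw -0.12 tilt [-0.03 -0.03] shift cm [-0.14 -0.09 16.52] rz deg -0.1
[[383.  92.]
 [210.  92.]
 [254. 190.]]
```

View pics/w2.png

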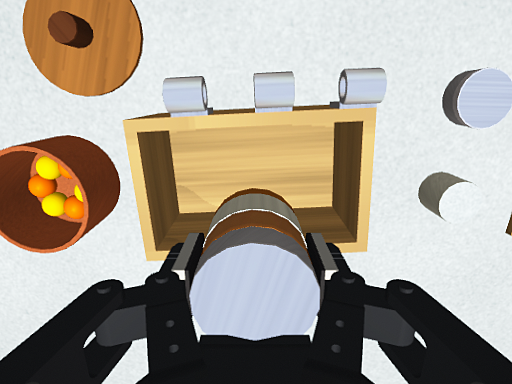

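The jar is held over the crate. Rim corners are at (125,121), (377,107), (147,260) and (367,250); the barrels are at (185,94), (274,91) and (362,86).

```bash
python3 - <<'E'
from h import *
d=np.load("w2.npz"); P=d["P"]; c=eyes.calibration("wrist")
q=onz([(125,121),(377,107),(367,250),(147,260)],100,P,c); print(q.round(1))
v=q[0]-q[1]; v2=q[3]-q[2]; print("yaw",[np.degrees(np.arctan2(-w[0],w[1])).round(2) for w in (v,v2)],np.linalg.norm(v),np.linalg.norm(v2))
y=np.arctan2(-v[0],v[1]); m=(q[0]+q[1])/2; print("centre",(m[:2]-63*np.array([np.cos(y),np.sin(y)])).round(1))
go(464,159,210)
E
```

```text
[[521.4 260.8 100. ]
 [531.8  63.2 100. ]
 [407.8  58.  100. ]
 [398.1 256.2 100. ]]
yaw [np.float64(3.01), np.float64(2.82)] 197.8425308409045 198.4300724108113
centre [463.7 158.7]
tcp [465.5 158.3 375.3] yaw -0.12 tilt [-0.03 -0.02] shift cm [-0.14 -0.08 16.53]
```

>>> send_rows --pt "0 0 0 -0.1 0 4 -1" --pt "0 0 0 0 0 4 -1" --pt "0 0 0 0 0 4 -1" --pt "0 0 0 0 0 3 -1" --pt "0 0 0 0 0 1.2 -1" --pt "0 0 0 0 0 0.3 -1" --pt "0 0 0 0 0 0 -1" --pt "0 0 0 0 0 0 -1" --pt "0 0 0 0 0 0 0.6" --pt "0 0 0 0 0 0 0.6" --pt "0 0 0 0 0 0 0.6" --pt "0 0 0 0 0 -3 0.6" --pt "0 0 0 0 0 -5 0.6" --pt "0 0 0 0 0 -5 1" --pt "0 0 0 0 0 -5 1" --pt "0 0 0 0 0 -4 1" --pt "0 0 0 0 0 0 1" --pt "0 0 0 0 0 0 1" --pt "0 0 0 0 0 0 1"

```text
t: 8.65
tcp_pos: [463.3, 159.1, 429.2]
eef_rot: [3.141, 0.0, -0.004]
wrist_force: [-0.4, 0.2, -1.3]
grip_width: 85.5
grip_force: 0.0
```

```bash
python3 - <<'E'
from h import *
go(436,-246,400,90)
I,P,c=snap("wrist"); cv2.imwrite("pics/w3.png",I); np.savez("w3.npz",I=I,P=P)
E
```

```text
tcp [463.3 159.1 429.2] yaw 0.02 tilt [-0.16 -0.06] shift cm [-2.73 40.51  2.97] rz deg -90.0
```

View pics/w3.png

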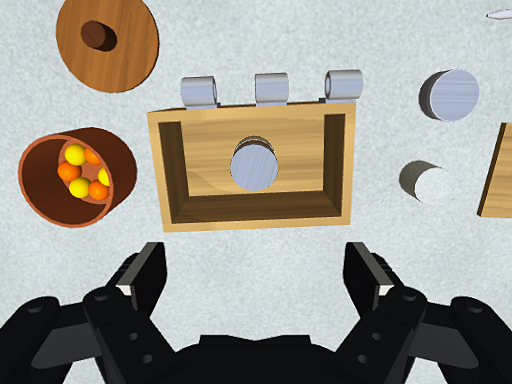

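The jar stands upright in the crate, cap at (254,168). Now I'll fit the crate rim in the z=100 plane.

```bash
python3 - <<'E'
from h import *
d=np.load("w3.npz"); I,P=d["I"],d["P"]; c=eyes.calibration("wrist")
hsv=cv2.cvtColor(I,cv2.COLOR_BGR2HSV); m=np.zeros(I.shape[:2],np.uint8)
m[90:245,142:365]=(hsv[90:245,142:365,1]>60)
m=cv2.morphologyEx(m,cv2.MORPH_OPEN,np.ones((5,5)))
k=blobs(m,2000)[0]; w=onz(k.reshape(-1,2),100,P,c)[:,:2].astype(np.float32)
r=cv2.minAreaRect(w); print(r)
C=np.array(r[0]); a=np.radians(3)
for _ in range(3):
    L=(w-C)@np.array([[np.cos(a),-np.sin(a)],[np.sin(a),np.cos(a)]])
    f={}
    for n,ax,s,h,o in (("+x",0,1,63,100),("-x",0,-1,63,100),("+y",1,1,100,63),("-y",1,-1,100,63)):
        g=(abs(L[:,ax]-s*h)<6)&(abs(L[:,1-ax])<o-15); p=np.polyfit(L[g,1-ax],L[g,ax],1); f[n]=p
    da=np.mean([-f["+x"][0],-f["-x"][0],f["+y"][0],f["-y"][0]])
    dl=np.array([(f["+x"][1]+f["-x"][1])/2,(f["+y"][1]+f["-y"][1])/2])
    C=C+np.array([[np.cos(a),-np.sin(a)],[np.sin(a),np.cos(a)]])@dl
    a+=da
print("C",C.round(2),"yaw",np.degrees(a).round(2),{n:p.round(3) for n,p in f.items()})
E
```

```text
((465.8281555175781, 160.66506958007812), (127.81535339355469, 199.1710205078125), 2.706214189529419)
C [465.31 160.64] yaw 2.68 {'+x': array([2.0000e-03, 6.2748e+01]), '-x': array([ -0.   , -62.748]), '+y': array([2.0000e-03, 9.9027e+01]), '-y': array([-1.000e-03, -9.903e+01])}
```

>>> send_rows --pt "0 0 0 -0.34 5.06 0.4 1" --pt "0 0 0 -0.34 5.06 0.4 1" --pt "0 0 0 -0.34 5.06 0.4 1" --pt "0 0 0 -0.34 5.06 0.4 1" --pt "0 0 0 -0.34 5.06 0.4 1" --pt "0 0 0 -0.34 5.06 0.4 1" --pt "0 0 0 -0.34 5.06 0.4 1" --pt "0 0 0 -0.34 5.06 0.4 1" --pt "0 0 -10 0 0 0 1" --pt "0 0 -10 0 0 0 1" --pt "0 0 -10 0 0 0 1" --pt "0 0 -10 0 0 0 1" --pt "0 0 -10 0 0 0 1" --pt "0 0 -10 0 0 0 1" --pt "0 0 -10 0 0 0 1" --pt "0 0 -10 0 0 0 1" --pt "0 0 -10 0 0 0 1" --pt "0 0 0 0 0 0 1" --pt "0 0 0 0 0 0 1" --pt "0 0 0 0 0 0 1"

```text
t: 11.2
tcp_pos: [436.6, -245.5, 398.5]
eef_rot: [-2.222, -2.22, 0.0]
wrist_force: [0.0, -0.2, 0.2]
grip_width: 85.5
grip_force: 0.0
```

```bash
python3 - <<'E'
from h import *
go(436,-246,200,90); print(state()["joint_pos"])
I,P,c=snap("wrist"); cv2.imwrite("pics/w4.png",I); np.savez("w4.npz",I=I,P=P)
E
```

```text
tcp [ 436.6 -245.5  398.5] yaw 89.94 tilt [-0.02  0.  ] shift cm [-0.06 -0.05 19.85] rz deg -0.1
[ 0.46741961  0.13786996 -0.04494218  1.89182668  0.00700988  1.11240035
  0.41871544]
```

View pics/w4.png

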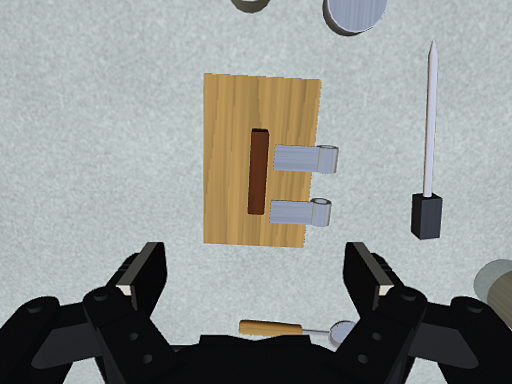

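Lid panel corners are at (204,73), (320,80), (303,247) and (204,243), with the grip bar at (258,172), the pin handle at (426,215) and its tip at (433,42). I'll fit the lid and bar.

```bash
cat > fit.py <<'E'
from h import *
def rectfit(w,C,a,hx,hy,tol=7,it=4):
    """refine centre/yaw of a hx x hy (half) rectangle from outline points"""
    C=np.array(C,float)
    for _ in range(it):
        R=np.array([[np.cos(a),-np.sin(a)],[np.sin(a),np.cos(a)]]); L=(w-C)@R; f=[]
        for ax,s,h,o in ((0,1,hx,hy),(0,-1,hx,hy),(1,1,hy,hx),(1,-1,hy,hx)):
            g=(abs(L[:,ax]-s*h)<tol)&(abs(L[:,1-ax])<o*.85); f.append(np.polyfit(L[g,1-ax],L[g,ax],1))
        C=C+R@np.array([(f[0][1]+f[1][1])/2,(f[2][1]+f[3][1])/2]); a+=np.average([-f[0][0],-f[1][0],f[2][0],f[3][0]],weights=[hy,hy,hx,hx])
    return C.round(1),np.degrees(a).round(2),np.array(f).round(3).tolist()
E
python3 - <<'E'
from fit import *
d=np.load("w4.npz"); I,P=d["I"],d["P"]; c=eyes.calibration("wrist"); hsv=cv2.cvtColor(I,cv2.COLOR_BGR2HSV)
m=np.zeros(I.shape[:2],np.uint8); m[60:260,190:335]=hsv[60:260,190:335,1]>60
m=cv2.morphologyEx(m,cv2.MORPH_CLOSE,np.ones((5,5))); m=cv2.morphologyEx(m,cv2.MORPH_OPEN,np.ones((5,5)))
w=onz(blobs(m,2000)[0].reshape(-1,2),24,P,c)[:,:2].astype(np.float32)
r=cv2.minAreaRect(w); print(r); print(rectfit(w,r[0],np.radians(-3),63,100))
m=np.zeros(I.shape[:2],np.uint8); m[120:225,240:275]=hsv[120:225,240:275,2]<110
k=blobs(m,200)[0]; w=onz(k.reshape(-1,2),58,P,c)[:,:2].astype(np.float32); print("bar",cv2.minAreaRect(w))
# pin
for n,uv,z in (("h1",(413,193),26),("h2",(441,195),26),("h3",(414,239),26),("h4",(441,237),26),("tip",(433,40),13)): print(n,onz([uv],z,P,c)[0].round(1))
E
```

```text
((440.0487976074219, -249.6826629638672), (199.27711486816406, 125.75308227539062), 87.0016098022461)
(array([ 439.5, -249.5]), np.float64(-3.15), [[0.006, 61.968], [-0.004, -61.947], [0.003, 98.995], [0.001, -98.995]])
bar ((439.9627685546875, -247.55413818359375), (92.53094482421875, 18.0519962310791), 86.95759582519531)
h1 [ 625.2 -280.2   26. ]
h2 [ 660.  -282.8   26. ]
h3 [ 636.  -340.6   26. ]
h4 [ 670.3 -338.2   26. ]
tip [ 629.8 -110.8   13. ]
```

>>> send_rows --pt "0 0 3 0 0 0 1" --pt "0 0 0 -0.36 0.33 4.5 1" --pt "0 0 0 0 0 4.5 1" --pt "0 0 0 0 0 4.5 1" --pt "0 0 0 0 0 4.5 1" --pt "0 0 0 0 0 1.55 1" --pt "0 0 0 0 0 0 1" --pt "0 0 0 0 0 0 1" --pt "0 0 0 0 0 0 -1" --pt "0 0 0 0 0 0 -1" --pt "0 0 0 0 0 0 -1" --pt "0 0 0 0 0 0 -1" --pt "0 0 0 0 0 0 -1" --pt "0 0 0 0 0 0 -1" --pt "0 0 0 0 0 0 -1" --pt "0 0 0 0 0 0 -1"

```text
t: 13.25
tcp_pos: [439.8, -249.3, 203.6]
eef_rot: [2.279, 2.162, 0.0]
wrist_force: [-1.3, 0.4, 5.4]
grip_width: 16.4
grip_force: 59.3
```

```bash
python3 - <<'E'
from h import *
go(439.7,-249.3,203,87)
E
```

```text
tcp [ 439.8 -249.3  203.6] yaw 87.00 tilt [ 0.01 -0.01] shift cm [ 0.   -0.02  0.06] rz deg 0.0
```

>>> send_rows --pt "0 0 0 0 0 -3 -1" --pt "0 0 0 0 0 -4 -1" --pt "0 0 0 0 0 -4 -1" --pt "0 0 0 0 0 -3.6 -1" --pt "0 0 -5.8 0 0 0 -1" --pt "0 0 0 4.08 0.455 0 -1" --pt "0 0 0 4.08 0.455 0 -1" --pt "0 0 0 4.08 0.455 0 -1" --pt "0 0 0 4.08 0.455 0 -1" --pt "0 0 0 4.08 0.455 0 -1" --pt "0 0 0 4.08 0.455 0 -1" --pt "0 0 0 4.08 0.455 0 -1" --pt "0 0 0 4.08 0.455 0 -1" --pt "0 0 0 4.08 0.455 0 -1" --pt "0 0 0 4.08 0.455 0 -1" --pt "0 0 0 0 0 0 -1" --pt "0 0 0 0 0 0 -1" --pt "0 0 0 0 0 0 -1"

```text
t: 15.5
tcp_pos: [465.0, 159.1, 348.4]
eef_rot: [-2.169, -2.273, 0.003]
wrist_force: [-0.3, -0.5, -4.0]
grip_width: 17.0
grip_force: 59.8
```

```bash
python3 - <<'E'
from h import *
go(465.3,160.6,290,92.8); print(state()["grip_width"])
I,P,c=snap("wrist"); cv2.imwrite("pics/w5.png",I); np.savez("w5.npz",I=I,P=P)
E
```

```text
tcp [465.  159.1 348.4] yaw 92.69 tilt [-0.08 -0.07] shift cm [0.16 0.05 5.84] rz deg -0.1
16.97766793350594
```

View pics/w5.png

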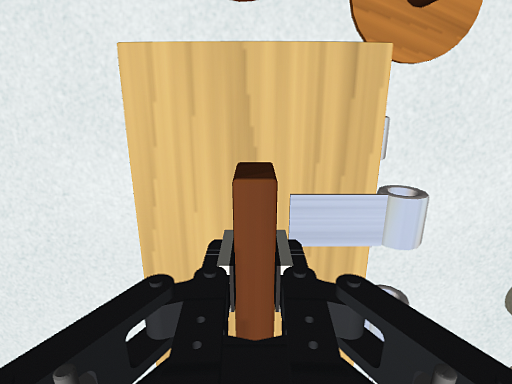

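The lid is held, far corners at (117,43) and (392,42). It hides the crate, so I'll measure the lid in the hand.

```bash
python3 - <<'E'
from fit import *
d=np.load("w5.npz"); I,P=d["I"],d["P"]; c=eyes.calibration("wrist"); hsv=cv2.cvtColor(I,cv2.COLOR_BGR2HSV)
m=np.zeros(I.shape[:2],np.uint8); m[20:235,90:400]=hsv[20:235,90:400,1]>60; m[:70,345+50:]=0
m=cv2.morphologyEx(m,cv2.MORPH_OPEN,np.ones((5,5)))
z=348.4-203.6+24
k=blobs(m,2000)[0].reshape(-1,2)
def line(sel,t):
    q=k[sel]; w=onz(q,z,P,c)[:,:2]; return w
far=line((abs(k[:,1]-43)<5)&(k[:,0]>140)&(k[:,0]<330),0)
lef=line((k[:,0]<150)&(k[:,1]>60)&(k[:,1]<225),0)
rig=line((k[:,0]>370)&(k[:,1]>60)&(k[:,1]<115),0)
pf=np.polyfit(far[:,0],far[:,1],1); pl=np.polyfit(lef[:,1],lef[:,0],1); pr=np.polyfit(rig[:,1],rig[:,0],1)
print(len(far),len(lef),len(rig),"yaws",np.degrees([pf[0],-pl[0],-pr[0]]).round(2))
y0=200.; print("width",np.polyval(pr,y0)-np.polyval(pl,y0))
a=np.radians(2.7)
mid=np.array([(np.polyval(pr,y0)+np.polyval(pl,y0))/2,y0]); 
u=np.array([-np.sin(a),np.cos(a)]) # lid y axis
s=(np.polyval(pf,mid[0])-y0)/np.cos(a) # approx
F=mid+u*s; print("centre",(F-100*u).round(1))
s=state(); print(s["tcp_pos"],s["wrist_force"],s["torque"])
E
```

```text
189 164 54 yaws [2.78 2.71 2.31]
width 123.85976216029934
centre [464.5 157.8]
[465.08929094 159.15809183 348.6727168 ] [ 0.28701803  0.6135377  -4.10246066] [-0.04586333 -0.03271985 -0.00579325]
```

>>> send_rows --pt "0 0 0 0.12 0.03 1.5 -1" --pt "0 0 0 0 0 1.3 -1" --pt "0 0 0 0 0 0 -1" --pt "0 0 0 0 0 0 -1" --pt "0 0 0 0 0 0 -1"

```text
t: 16.18
tcp_pos: [465.6, 161.8, 321.6]
eef_rot: [2.166, 2.275, 0.001]
wrist_force: [0.5, 0.3, -5.0]
grip_width: 17.3
grip_force: 59.6
```

```bash
python3 - <<'E'
from h import *
go(465.3,160.6,290,92.7); print(state()["grip_width"])
I,P,c=snap("wrist"); T,_,_=snap("scene")
a=cv2.resize(I[90:330,330:440],None,fx=2.4,fy=2.4,interpolation=3); b=cv2.resize(T[135:207,255:350],None,fx=5.5,fy=5.5,interpolation=3)
H=max(a.shape[0],b.shape[0]); o=np.zeros((H,a.shape[1]+b.shape[1],3),np.uint8); o[:a.shape[0],:a.shape[1]]=a; o[:b.shape[0],a.shape[1]:]=b
print(o.shape); cv2.imwrite("pics/w6.png",o); np.savez("w6.npz",I=I,P=P)
E
```

```text
tcp [465.6 161.8 321.6] yaw 92.81 tilt [0.06 0.01] shift cm [-0.12 -0.04  3.16] rz deg 0.1
17.33339354575258
(576, 786, 3)
```

View pics/w6.png

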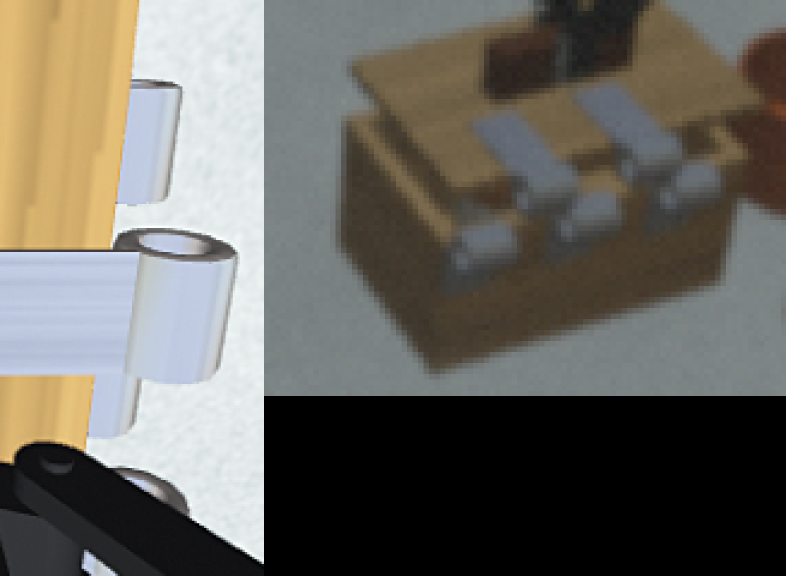

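Crop: lid barrel's hole is at (173,244), near end at row 382, right edge at col 237. The crate's +y barrel spans rows 80-205, right edge col 182. The lid is almost above its slots. I'll compare with predicted outlines.

```bash
python3 - <<'E'
from h import *
d=np.load("w6.npz"); P=d["P"]; c=eyes.calibration("wrist"); t=np.linspace(0,2*np.pi,73)
def bar(C,yaw,z,ys,r=13):
    a=np.radians(yaw); ex=np.array([np.cos(a),np.sin(a),0]); ey=np.array([-np.sin(a),np.cos(a),0]); C=np.array([*C,z])
    X=[C+79*ex+y*ey+r*(np.cos(t)[:,None]*ex+np.sin(t)[:,None]*[0,0,1]) for y in ys]
    return (px(np.vstack(X),P,c)-[330,90])*2.4
for nm,C,z,ys in (("crate+y",(465.3,160.6),105,(32,61)),("crate mid",(465.3,160.6),105,(-34,-5)),("lid",(465.0,161.4),137,(-1,28))):
    q=bar(C,2.7,z,ys); n=73
    print(nm,"rows %.0f..%.0f colmax %.0f"%(q[:,1].min(),q[:,1].max(),q[:,0].max()),"far face hole centre",bar(C,2.7,z,ys[1:],0)[0].round())
    q2=bar(C,2.7,z,ys[:1]); print("   near end max row %.0f colmax %.0f"%(q2[:,1].max(),q2[:,0].max()))
E
```

```text
crate+y rows 76..206 colmax 188 far face hole centre [132.  81.]
   near end max row 206 colmax 172
crate mid rows 305..441 colmax 152 far face hole centre [102. 323.]
   near end max row 441 colmax 138
lid rows 225..387 colmax 237 far face hole centre [172. 241.]
   near end max row 387 colmax 215
```

Offsets are under 1 mm. I'll lower it slowly.

>>> send_rows --pt "0 0 0 -0.05 -0.06 0.5 -1" --pt "0 0 0 0 0 0.5 -1" --pt "0 0 0 0 0 0.5 -1" --pt "0 0 0 0 0 0.4 -1" --pt "0 0 0 0 0 0.4 -1" --pt "0 0 0 0 0 0.3 -1" --pt "0 0 0 0 0 0.3 -1" --pt "0 0 0 0 0 0.2 -1" --pt "0 0 0 0 0 0 -1" --pt "0 0 0 0 0 0 -1"

```text
t: 17.52
tcp_pos: [464.9, 161.2, 290.3]
eef_rot: [2.166, 2.275, 0.0]
wrist_force: [-0.3, 0.2, -4.2]
grip_width: 17.0
grip_force: 59.8
```

>>> send_rows --pt "0 0 0 0 0 0.1 -1" --pt "0 0 0 0 0 0.1 -1" --pt "0 0 0 0 0 0 -1" --pt "0 0 0 0 0 0 -1"

```text
t: 18.02
tcp_pos: [465.0, 161.3, 289.6]
eef_rot: [2.166, 2.274, 0.0]
wrist_force: [-4.7, -1.8, 8.2]
grip_width: 17.2
grip_force: 61.4
```

>>> send_rows --pt "0 0 0 0 0 0 0" --pt "0 0 0 0 0 0 0" --pt "0 0 0 0 0 0 0" --pt "0 0 0 0 0 -3 0.3" --pt "0 0 0 0 0 -5 1" --pt "0 0 0 0 0 -4 1" --pt "0 0 0 0 0 0 1" --pt "0 0 0 0 0 0 1" --pt "0 0 0 0 0 0 1"

```text
t: 19.15
tcp_pos: [464.4, 160.9, 406.7]
eef_rot: [-2.165, -2.274, 0.004]
wrist_force: [0.6, 0.6, 0.2]
grip_width: 85.2
grip_force: 0.0
```

```bash
python3 - <<'E'
from h import *
go(648,-310,400,95.2)
I,P,c=snap("wrist"); cv2.imwrite("pics/w7.png",I); np.savez("w7.npz",I=I,P=P)
E
```

```text
tcp [464.4 160.9 406.7] yaw 92.81 tilt [-0.15 -0.05] shift cm [-47.94  16.03   0.67] rz deg -2.4
```

View pics/w7.png

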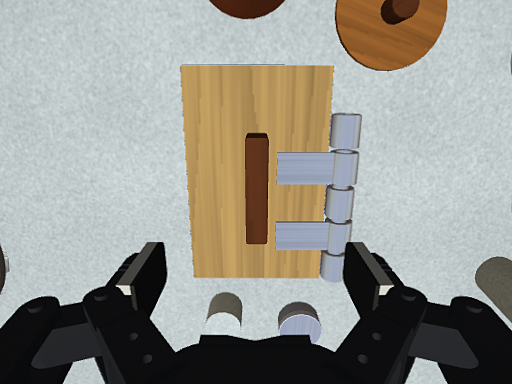

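The lid lies flush, barrels interleaved along (346,130)…(332,268). I'll move to the pin.

>>> send_rows --pt "0 0 -2.4 0 0 0 1" --pt "0 0 0 -4.86 1.4 0.3 1" --pt "0 0 0 -4.86 1.4 0.3 1" --pt "0 0 0 -4.86 1.4 0.3 1" --pt "0 0 0 -4.86 1.4 0.3 1" --pt "0 0 0 -4.86 1.4 0.3 1" --pt "0 0 0 -4.86 1.4 0.3 1" --pt "0 0 0 -4.86 1.4 0.3 1" --pt "0 0 0 -4.86 1.4 0.3 1" --pt "0 0 0 -4.86 1.4 0.3 1" --pt "0 0 0 -4.86 1.4 0.3 1" --pt "0 0 0 0 0 0 1" --pt "0 0 0 0 0 0 1" --pt "0 0 0 0 0 0 1"

```text
t: 20.95
tcp_pos: [648.6, -308.1, 378.0]
eef_rot: [-2.115, -2.322, -0.001]
wrist_force: [0.5, 0.7, -0.9]
grip_width: 85.5
grip_force: 0.0
```

```bash
python3 - <<'E'
from h import *
go(648,-310,168,95.2)
I,P,c=snap("wrist"); np.savez("w8.npz",I=I,P=P); hsv=cv2.cvtColor(I,cv2.COLOR_BGR2HSV)
# handle: dark blob in the middle
pr=px([[648,-310,26]],P,c)[0]; print("pred",pr)
m=(hsv[:,:,2]<75).astype(np.uint8); m[235:]=0
for k in blobs(m,150):
    r=cv2.minAreaRect(k); w=onz(k.reshape(-1,2),26,P,c)[:,:2].astype(np.float32); print(r[0],r[1],cv2.minAreaRect(w))
# barrels, crate ones, from w7
d=np.load("w7.npz"); I,P=d["I"],d["P"]; hsv=cv2.cvtColor(I,cv2.COLOR_BGR2HSV)
for v in (125,135,142,200,208,262,268):
    row=hsv[v,310:375]; b=(row[:,1]>20)&(row[:,0]>100)&(row[:,0]<135); cols=310+np.where(b)[0]
    l,rr=cols.min()-.5,cols.max()+.5; A=onz([(l,v),(rr,v),((l+rr)/2,v)],105,P,c); print(v,l,rr,A[2].round(1),(A[1]-A[0])[0].round(1))
E
```

```text
tcp [ 648.6 -308.1  378. ] yaw 95.35 tilt [-0.02  0.07] shift cm [-0.21 -0.08 21.  ] rz deg 0.2
pred [253.46279419 170.36877604]
(257.5, 172.0) (50.0, 23.0) ((652.5632934570312, -312.068603515625), (24.90304946899414, 55.94854736328125), 6.170354843139648)
(435.3409118652344, 38.1254768371582) (77.13858795166016, 12.725774765014648) ((813.8063354492188, -162.22512817382812), (12.274709701538086, 74.40350341796875), 32.34280776977539)
125 329.5 357.5 [539.  215.3 105. ] 24.6
135 329.5 355.5 [539.3 206.5 105. ] 23.1
142 328.5 354.5 [539.2 200.3 105. ] 23.2
200 324.5 350.5 [542.6 145.9 105. ] 24.6
208 323.5 348.5 [542.3 137.9 105. ] 23.8
262 327.5 362.5 [559.   80.6 105. ] 35.5
268 319.5 366.5 [557.9  73.6 105. ] 48.0
```

```bash
python3 - <<'E'
from h import *
d=np.load("w8.npz"); I,P=d["I"],d["P"]; c=eyes.calibration("wrist"); g=cv2.cvtColor(I,cv2.COLOR_BGR2HSV).astype(int)
pts=[]
for v in range(20,140,6):
    row=g[v,225:290]; b=(row[:,0]>100)&(row[:,0]<140)&(row[:,1]>18); cols=225+np.where(b)[0]
    if 3<len(cols)<14: pts.append(((cols.min()+cols.max())/2,v))
w=onz(pts,13,P,c); p=np.polyfit(w[:,1],w[:,0],1); print(len(pts),"pin yaw",np.degrees(np.arctan(-p[0])).round(2),"axis x at handle y-312:",np.polyval(p,-312).round(1),"resid",np.std(w[:,0]-np.polyval(p,w[:,1])).round(2), w[:,1].min(),w[:,1].max())
go(652.5,-312,171)
E
```

```text
20 pin yaw 6.03 axis x at handle y-312: 651.7 resid 0.16 -272.44760365337646 -160.69893615125022
tcp [ 648.6 -308.2  378.4] yaw 95.35 tilt [0.01 0.04] shift cm [-0.43  0.35 20.74]
```

>>> send_rows --pt "0 0 -0.7 0 0 0 1" --pt "0 0 0 -0.5 0.3 4.5 1" --pt "0 0 0 0 0 4.5 1" --pt "0 0 0 0 0 4.5 1" --pt "0 0 0 0 0 4.5 1" --pt "0 0 0 0 0 1.8 1" --pt "0 0 0 0 0 0.5 1" --pt "0 0 0 0 0 0 1" --pt "0 0 0 0 0 0 1" --pt "0 0 0 0 0 0 -1" --pt "0 0 0 0 0 0 -1" --pt "0 0 0 0 0 0 -1" --pt "0 0 0 0 0 0 -1" --pt "0 0 0 0 0 0 -1" --pt "0 0 0 0 0 0 -1" --pt "0 0 0 0 0 0 -1"

```text
t: 23.0
tcp_pos: [652.2, -314.9, 175.6]
eef_rot: [2.103, 2.332, 0.0]
wrist_force: [-0.0, -0.2, 4.0]
grip_width: 25.2
grip_force: 59.8
```

```bash
python3 - <<'E'
from h import *
go(652,-313,175,96)
E
```

```text
tcp [ 652.2 -314.9  175.6] yaw 95.91 tilt [ 0.05 -0.03] shift cm [0.19 0.   0.06] rz deg -0.1
```

>>> send_rows --pt "0 0 0 0 0 -2.2 -1" --pt "0 0 0 0 0 -4 -1" --pt "0 0 0 0 0 -3 -1" --pt "0 0 3.2 0 0 0 -1" --pt "0 0 0 2.51 -1.43 0 -1" --pt "0 0 0 2.51 -1.43 0 -1" --pt "0 0 0 2.51 -1.43 0 -1" --pt "0 0 0 2.51 -1.43 0 -1" --pt "0 0 0 2.51 -1.43 0 -1" --pt "0 0 0 2.51 -1.43 0 -1" --pt "0 0 0 0 0 0 -1" --pt "0 0 0 0 0 0 -1" --pt "0 0 0 0 0 0 -1"

```text
t: 24.62
tcp_pos: [559.3, -169.5, 267.5]
eef_rot: [2.169, 2.271, -0.0]
wrist_force: [0.1, -0.9, -2.3]
grip_width: 25.1
grip_force: 59.5
```

```bash
python3 - <<'E'
from h import *
go(559.5,-168.3,267.6,92.7); print(state()["grip_width"])
I,P,c=snap("wrist"); cv2.imwrite("pics/w9.png",I); np.savez("w9.npz",I=I,P=P)
E
```

```text
tcp [ 559.3 -169.5  267.5] yaw 92.63 tilt [ 0.04 -0.04] shift cm [ 0.12  0.02 -0.01] rz deg -0.1
25.06295148011624
```

View pics/w9.png

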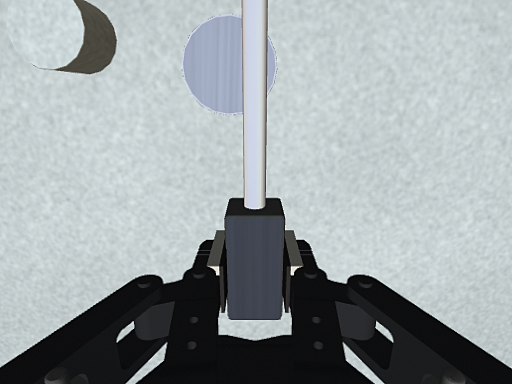

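The shaft runs straight along the tool's x (axis column 255), with the tip out of the wrist view. I'll close the gap a bit, then check tip against mouth from the fixed cameras.

>>> send_rows --pt "0 0 0 0.8 0 0 -1" --pt "0 0 0 0.8 0.02 0 -1" --pt "0 0 0 0 0 0 -1" --pt "0 0 0 0 0 0 -1" --pt "0 0 0 0 0 0 -1"

```text
t: 25.3
tcp_pos: [558.5, -152.7, 267.2]
eef_rot: [2.168, 2.273, -0.0]
wrist_force: [-0.1, -0.2, -2.3]
grip_width: 24.8
grip_force: 59.5
```

```bash
python3 - <<'E'
from h import *
go(559.5,-168.3,267.6,92.7); X=tool()
T,P,c=snap("top"); S,Q,e=snap("scene")
tip=X[:3,3]+208*np.array([*X[:2,0],0])/np.linalg.norm(X[:2,0]); tip[2]+=-162.6
a=np.radians(2.7); mouth=np.array([464.9+79*np.cos(a)+100*np.sin(a),160.6+79*np.sin(a)-100*np.cos(a),105])
print("tip",tip.round(1),"mouth",mouth.round(1),"top px",px([tip,mouth],P,c).round(1).tolist(),"scene px",px([tip,mouth],Q,e).round(1).tolist())
k=9
a=cv2.resize(T[172:236,176:220],None,fx=k,fy=k,interpolation=3); b=cv2.resize(S[164:228,258:300],None,fx=k,fy=k,interpolation=3)
cv2.imwrite("pics/f1.png",cv2.convertScaleAbs(np.hstack([a,b]),alpha=1.4)); np.savez("f1.npz",T=T,S=S)
E
```

```text
tcp [ 558.5 -152.7  267.2] yaw 92.69 tilt [ 0.   -0.02] shift cm [-1.56  0.03 -0.04] rz deg -0.0
tip [548.7  55.1 104.6] mouth [548.5  64.4 105. ] top px [[210.9, 191.8], [208.2, 191.8]] scene px [[287.5, 182.1], [290.3, 181.2]]
```

View pics/f1.png

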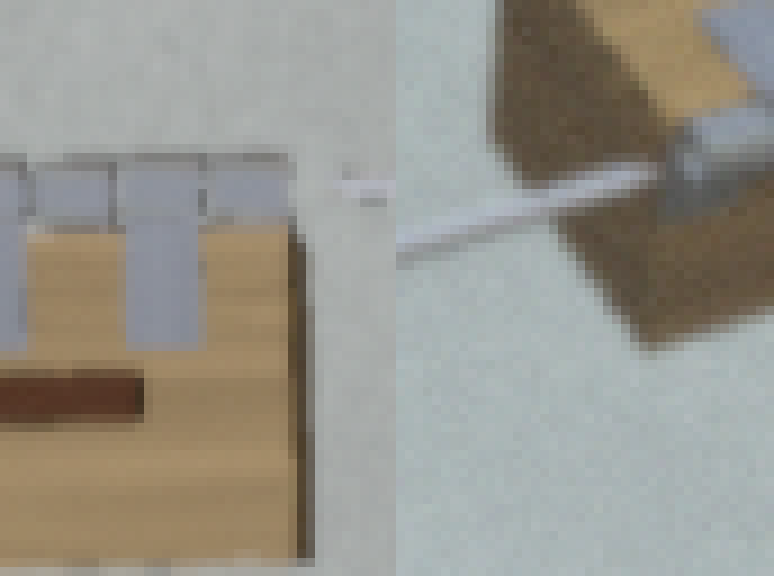

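Top: the shaft row (≈187) lines up with the mouth barrel's middle (≈189). Scene: the tip at (655,172) points at the mouth's centre at about (682,165). I'll start inserting.

>>> send_rows --pt "0 0 0 0.5 0 0 -1" --pt "0 0 0 0.5 0 0 -1" --pt "0 0 0 0.5 0 0 -1" --pt "0 0 0 0.5 0 0 -1" --pt "0 0 0 0.5 0 0 -1" --pt "0 0 0 0 0 0 -1" --pt "0 0 0 0 0 0 -1"

```text
t: 26.28
tcp_pos: [557.3, -127.6, 267.2]
eef_rot: [2.168, 2.273, -0.0]
wrist_force: [-0.8, 0.3, -1.4]
grip_width: 24.9
grip_force: 59.5
```

```bash
python3 - <<'E'
from h import *
go(559.5,-168.3,267.6,92.7); s=state(); print(s["wrist_force"].round(1) if hasattr(s["wrist_force"],"round") else s["wrist_force"],s["torque"])
E
```

```text
tcp [ 557.3 -127.6  267.2] yaw 92.70 tilt [ 0.   -0.02] shift cm [-4.08  0.03 -0.04] rz deg 0.0
[-0.8  0.3 -1.4] [-0.00246052 -0.05113278 -0.01138909]
```

>>> send_rows --pt "0 0 0 0.5 0 0 -1" --pt "0 0 0 0.5 0 0 -1" --pt "0 0 0 0.5 0 0 -1" --pt "0 0 0 0.5 0 0 -1" --pt "0 0 0 0.5 0 0 -1" --pt "0 0 0 0 0 0 -1" --pt "0 0 0 0 0 0 -1"

```text
t: 27.15
tcp_pos: [556.1, -102.6, 267.2]
eef_rot: [2.168, 2.273, -0.0]
wrist_force: [-0.8, 0.4, -2.1]
grip_width: 25.3
grip_force: 59.5
```

>>> send_rows --pt "0 0 0 0.5 0 0 -1" --pt "0 0 0 0.5 0 0 -1" --pt "0 0 0 0.5 0 0 -1" --pt "0 0 0 0.5 0 0 -1" --pt "0 0 0 0.5 0 0 -1" --pt "0 0 0 0.5 0 0 -1" --pt "0 0 0 0.5 0 0 -1" --pt "0 0 0 0 0 0 -1" --pt "0 0 0 0 0 0 -1"

```text
t: 28.28
tcp_pos: [554.5, -67.7, 267.2]
eef_rot: [2.168, 2.273, -0.0]
wrist_force: [0.1, -0.7, -1.5]
grip_width: 24.8
grip_force: 59.5
```

```bash
python3 - <<'E'
from h import *
go(559.5,-168.3,267.6,92.7); s=state(); print(s["wrist_force"],s["torque"])
I,P,c=snap("wrist"); np.savez("w10.npz",I=I,P=P); cv2.imwrite("pics/w10.png",I)
E
```

```text
tcp [554.5 -67.7 267.2] yaw 92.70 tilt [ 0.   -0.02] shift cm [-10.08   0.03  -0.03] rz deg 0.0
[ 0.1442254  -0.69585568 -1.50957591] [-0.0367632  -0.01888719 -0.01599741]
```

View pics/w10.png

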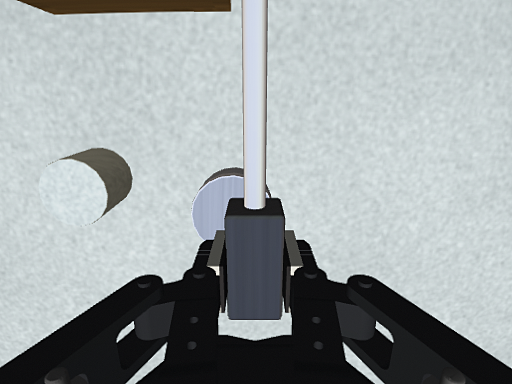

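The pin is still straight in the jaws (axis column 255). I'll continue.

>>> send_rows --pt "0 0 0 0.5 0 0 -1" --pt "0 0 0 0.5 0 0 -1" --pt "0 0 0 0.5 0 0 -1" --pt "0 0 0 0.5 0 0 -1" --pt "0 0 0 0.5 0 0 -1" --pt "0 0 0 0.5 0 0 -1" --pt "0 0 0 0.5 0 0 -1" --pt "0 0 0 0 0 0 -1"

```text
t: 29.32
tcp_pos: [552.8, -31.9, 267.2]
eef_rot: [-2.167, -2.274, -0.0]
wrist_force: [0.4, 0.6, -1.7]
grip_width: 24.7
grip_force: 59.5
```

>>> send_rows --pt "0 0 0 0.5 0 0 -1" --pt "0 0 0 0.5 0 0 -1" --pt "0 0 0 0.5 0 0 -1" --pt "0 0 0 0.5 0 0 -1" --pt "0 0 0 0.5 0 0 -1" --pt "0 0 0 0 0 0 -1" --pt "0 0 0 0 0 0 -1"

```text
t: 30.2
tcp_pos: [551.6, -7.7, 267.2]
eef_rot: [2.168, 2.273, -0.0]
wrist_force: [-0.3, 0.3, -1.3]
grip_width: 25.0
grip_force: 59.5
```

```bash
python3 - <<'E'
from h import *
go(555,34.4,267.6,92.7); s=state(); print(s["wrist_force"],s["torque"])
I,P,c=snap("wrist"); np.savez("w11.npz",I=I,P=P); cv2.imwrite("pics/w11.png",I)
g=cv2.cvtColor(I,cv2.COLOR_BGR2GRAY); print(g[0:215:5,255].tolist())
E
```

```text
tcp [551.6  -7.7 267.2] yaw 92.70 tilt [ 0.   -0.02] shift cm [ 4.19  0.54 -0.04] rz deg 0.0
[-0.27574377  0.29841432 -1.26956921] [-0.02259867  0.03137718 -0.01208588]
[177, 186, 169, 222, 231, 179, 179, 178, 179, 179, 179, 178, 179, 179, 179, 179, 180, 179, 179, 179, 179, 206, 222, 222, 222, 222, 223, 222, 222, 222, 222, 222, 221, 221, 221, 220, 220, 220, 220, 220, 218, 218, 24]
```

>>> send_rows --pt "0 0 0 0.5 0 0 -1" --pt "0 0 0 0.5 0 0 -1" --pt "0 0 0 0.5 0 0 -1" --pt "0 0 0 0.5 0 0 -1" --pt "0 0 0 0.5 0 0 -1" --pt "0 0 0 0.5 0 0 -1" --pt "0 0 0 0.4 0 0 -1" --pt "0 0 0 0.2 0 0 -1" --pt "0 0 0 0 0 0 -1" --pt "0 0 0 0 0 0 -1"

```text
t: 31.5
tcp_pos: [549.9, 28.1, 267.2]
eef_rot: [2.168, 2.273, -0.0]
wrist_force: [-0.9, -0.2, -2.5]
grip_width: 24.9
grip_force: 59.5
```

>>> send_rows --pt "0 0 0 0.2 0 0 -1" --pt "0 0 0 0.2 0 0 -1" --pt "0 0 0 0 0 0 -1" --pt "0 0 0 0 0 0 -1"

```text
t: 32.0
tcp_pos: [549.7, 32.4, 267.2]
eef_rot: [2.168, 2.273, -0.0]
wrist_force: [-0.0, 0.1, -2.3]
grip_width: 24.7
grip_force: 59.5
```

>>> send_rows --pt "0 0 0 0.15 0 0 -1" --pt "0 0 0 0.1 0 0 -1" --pt "0 0 0 0 0 0 -1" --pt "0 0 0 0 0 0 -1"

```text
t: 32.5
tcp_pos: [549.6, 34.9, 267.2]
eef_rot: [2.168, 2.273, -0.0]
wrist_force: [-0.3, -0.3, -2.8]
grip_width: 24.9
grip_force: 59.5
```

```bash
python3 - <<'E'
from h import *
s=state(); print(s["tcp_pos"],s["wrist_force"],s["torque"])
I,P,c=snap("wrist"); np.savez("w12.npz",I=I,P=P); cv2.imwrite("pics/w12.png",I)
g=cv2.cvtColor(I,cv2.COLOR_BGR2GRAY); print(g[180:235:1,255].tolist()); print(g[180:235,240].tolist())
E
```

```text
[549.6205689   34.8765301  267.19409901] [-0.28962476 -0.25880211 -2.8419503 ] [-0.00209008  0.00182998  0.01289114]
[188, 188, 188, 188, 188, 188, 189, 188, 188, 188, 188, 187, 188, 188, 188, 188, 188, 188, 188, 188, 187, 188, 188, 188, 187, 188, 188, 188, 191, 208, 80, 25, 27, 30, 31, 49, 68, 78, 77, 79, 78, 79, 78, 78, 78, 78, 79, 77, 79, 77, 78, 78, 79, 78, 78]
[190, 189, 189, 190, 190, 190, 190, 190, 189, 190, 190, 190, 190, 190, 190, 191, 191, 191, 191, 191, 191, 191, 191, 189, 190, 189, 190, 197, 214, 50, 20, 28, 30, 31, 30, 47, 68, 77, 78, 76, 77, 78, 77, 77, 77, 77, 78, 76, 76, 76, 76, 76, 76, 76, 77]
```

View pics/w12.png

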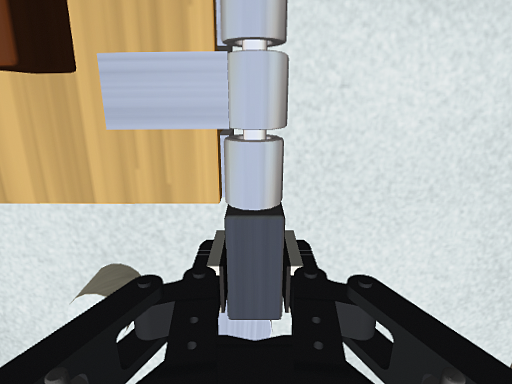

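The shaft passes through the barrels, and the handle front (row 209) is almost on the mouth barrel. I'll push until there is a contact force.

>>> send_rows --pt "0 0 0 0.1 0 0 -1" --pt "0 0 0 0.1 0 0 -1" --pt "0 0 0 0 0 0 -1"

```text
t: 32.92
tcp_pos: [549.5, 37.0, 267.2]
eef_rot: [2.168, 2.274, -0.0]
wrist_force: [-0.1, -0.6, -2.2]
grip_width: 24.7
grip_force: 59.5
```

>>> send_rows --pt "0 0 0 0.1 0 0 -1" --pt "0 0 0 0.05 0 0 -1" --pt "0 0 0 0 0 0 -1"

```text
t: 33.3
tcp_pos: [549.5, 37.4, 267.2]
eef_rot: [2.168, 2.272, -0.002]
wrist_force: [-0.3, -3.4, -1.1]
grip_width: 25.2
grip_force: 59.4
```

>>> send_rows --pt "0 0 0 0.1 0 0 -1" --pt "0 0 0 0.1 0 0 -1" --pt "0 0 0 0 0 0 -1"

```text
t: 33.67
tcp_pos: [549.5, 37.8, 267.2]
eef_rot: [2.169, 2.27, -0.004]
wrist_force: [-0.8, -8.9, -0.7]
grip_width: 24.9
grip_force: 59.5
```

Home: contact force is building with no further travel. I'll release, lift and go to the cover.

>>> send_rows --pt "0 0 0 0 0 0 0.2" --pt "0 0 0 0 0 0 0.2" --pt "0 0 0 0 0 0 0.2" --pt "0 0 0 0 0 -2 0.2" --pt "0 0 0 0 0 -4 0.6" --pt "0 0 0 0 0 -4 1" --pt "0 0 0 0 0 -3.3 1" --pt "0 0 0 4.12 0.94 0 1" --pt "0 0 0 4.12 0.94 0 1" --pt "0 0 0 4.12 0.94 0 1" --pt "0 0 0 4.12 0.94 0 1" --pt "0 0 0 4.12 0.94 0 1" --pt "0 0 0 4.12 0.94 0 1" --pt "0 0 0 4.12 0.94 0 1" --pt "0 0 0 0 0 0 1" --pt "0 0 0 0 0 0 1" --pt "0 0 0 0 0 0 1"

```text
t: 35.8
tcp_pos: [601.9, 329.9, 400.2]
eef_rot: [2.17, 2.27, -0.001]
wrist_force: [0.2, 0.5, 0.3]
grip_width: 85.2
grip_force: 0.0
```

```bash
python3 - <<'E'
from h import *
go(602,329,195)
I,P,c=snap("wrist"); np.savez("w13.npz",I=I,P=P); hsv=cv2.cvtColor(I,cv2.COLOR_BGR2HSV)
pk=px([[602,329,18],[602,329,50],[444,365,75]],P,c); print(pk.round())
m=(hsv[:,:,1]>90).astype(np.uint8); m[240:]=0
m=cv2.morphologyEx(m,cv2.MORPH_OPEN,np.ones((5,5)))
for k in blobs(m,800):
    x,y,w,h=cv2.boundingRect(k); W=onz(k.reshape(-1,2),18,P,c)[:,:2].astype(np.float32); el=cv2.fitEllipse(W)
    col=np.median(hsv[cv2.drawContours(np.zeros_like(m),[k],-1,1,-1)>0],axis=0); print((x,y,w,h),col,"flange z18:",np.round(el[0],1),np.round(el[1],1))
u,v=map(int,pk[1]); q=hsv[v-40:v+40,u-40:u+40]; print("V near knob",q[::10,::8,2].tolist())
T,P2,c2=snap("top"); hs=cv2.cvtColor(T,cv2.COLOR_BGR2HSV); d=np.load("f1.npz")
print("top hinge change",np.abs(T[180:240,150:225].astype(int)-d["T"][180:240,150:225]).mean())
E
```

```text
tcp [601.9 329.9 400.2] yaw 92.59 tilt [ 0.02 -0.07] shift cm [-0.07  0.   20.52] 
[[254. 163.]
 [254. 169.]
 [ 92. 132.]]
(38, 65, 131, 114) [ 10. 198.  81.] flange z18: [425.5 367.9] [126.1 152.8]
(203, 110, 102, 99) [ 14. 181. 154.] flange z18: [601.4 331. ] [117.3 117.8]
(56, 207, 137, 33) [ 17. 160.  80.] flange z18: [451.3 243.6] [ 47.1 207.2]
(449, 136, 63, 56) [  9. 213.  96.] flange z18: [877.6 341. ] [65.2 88.7]
(394, 187, 59, 52) [  9. 213.  97.] flange z18: [815.5 276.3] [66.  80.6]
V near knob [[146, 151, 157, 158, 158, 151, 147, 148, 150, 151], [167, 171, 163, 156, 153, 153, 158, 160, 151, 149], [163, 163, 168, 169, 170, 169, 159, 155, 148, 155], [154, 162, 162, 168, 101, 87, 70, 167, 168, 155], [148, 164, 160, 155, 84, 92, 92, 159, 157, 158], [160, 160, 143, 142, 148, 119, 151, 146, 147, 154], [140, 149, 149, 156, 160, 156, 149, 157, 154, 142], [213, 228, 171, 155, 154, 143, 149, 155, 160, 228]]
top hinge change 4.562444444444444
```

>>> send_rows --pt "0 0 0 0.1 -0.05 4.5 1" --pt "0 0 0 0 0 4.5 1" --pt "0 0 0 0 0 4.5 1" --pt "0 0 0 0 0 4.5 1" --pt "0 0 0 0 0 2.0 1" --pt "0 0 0 0 0 0.5 1" --pt "0 0 0 0 0 0 1" --pt "0 0 0 0 0 0 1" --pt "0 0 0 0 0 0 -1" --pt "0 0 0 0 0 0 -1" --pt "0 0 0 0 0 0 -1" --pt "0 0 0 0 0 0 -1" --pt "0 0 0 0 0 0 -1" --pt "0 0 0 0 0 0 -1" --pt "0 0 0 0 0 0 -1"

```text
t: 37.78
tcp_pos: [601.1, 332.7, 195.6]
eef_rot: [2.168, 2.273, 0.001]
wrist_force: [-0.5, 0.4, 3.1]
grip_width: 26.7
grip_force: 59.3
```

```bash
python3 - <<'E'
from h import *
go(601.4,330.7,195)
# pot rim: inner+outer edge at z=75 from w13 and top
for n in ("w13","top"):
    if n=="top": I,P,c=snap("top"); R=(slice(195,245),slice(98,146))
    else: d=np.load("w13.npz"); I,P=d["I"],d["P"]; c=eyes.calibration("wrist"); R=(slice(40,205),slice(20,180))
    hsv=cv2.cvtColor(I,cv2.COLOR_BGR2HSV); m=np.zeros(I.shape[:2],np.uint8); m[R]=hsv[R][:,:,1]>110
    k=blobs(cv2.morphologyEx(m,cv2.MORPH_OPEN,np.ones((3,3))),200)[0].reshape(-1,2)
    W=onz(k,75,P,c)[:,:2].astype(np.float64)
    # keep the rim: robust circle of radius 55 through the side away from camera
    o=P[:2,3]; cen=np.array([444,365.]); 
    for _ in range(30):
        q=W-cen; r=np.linalg.norm(q,axis=1); away=(q@(cen-o))/np.linalg.norm(cen-o)<-10 if n=="top" else (q@(cen-o))/np.linalg.norm(cen-o)<0
        g=away&(abs(r-55)<8)
        A=np.c_[2*W[g],np.ones(g.sum())]; s=np.linalg.lstsq(A,(W[g]**2).sum(1),rcond=None)[0]
        rad=np.sqrt(s[2]+s[:2]@s[:2]); cen=s[:2]
    print(n,g.sum(),cen.round(1),rad.round(1),(W.min(0)).round(),W.max(0).round())
E
```

```text
tcp [601.1 332.7 195.6] yaw 92.71 tilt [0.04 0.02] shift cm [-0.2   0.02  0.06] 
w13 19 [471.3 377.9] 47.2 [392. 319.] [518. 426.]
top 0 [0. 0.] 0.0 [393. 328.] [491. 423.]
```

```bash
python3 - <<'E'
from h import *
for n in ("w13","top","scene"):
    if n=="w13": d=np.load("w13.npz"); I,P=d["I"],d["P"]; c=eyes.calibration("wrist"); R=(slice(40,205),slice(20,180))
    else:
        I,P,c=snap(n); R=(slice(195,245),slice(98,146)) if n=="top" else (slice(135,178),slice(334,378))
    hsv=cv2.cvtColor(I,cv2.COLOR_BGR2HSV); m=np.zeros(I.shape[:2],np.uint8); m[R]=hsv[R][:,:,1]>110
    k=blobs(cv2.morphologyEx(m,cv2.MORPH_OPEN,np.ones((3,3))),100)[0].reshape(-1,2)
    W=onz(k,75,P,c)[:,:2]; o=P[:2,3]; cen=np.array([444,365.])
    for _ in range(30):
        q=W-cen; r=np.linalg.norm(q,axis=1); u=(cen-o)/np.linalg.norm(cen-o)
        g=(q@u>5)&(abs(r-55)<7)
        if g.sum()<8: break
        a=q[g]/r[g][:,None]; cen=cen+np.linalg.lstsq(a,r[g]-54.3,rcond=None)[0]
    print(n,g.sum(),cen.round(1),"resid",np.std(r[g]).round(2))
E
```

```text
w13 149 [446.4 372.7] resid 0.42
top 38 [443.2 368.1] resid 1.64
scene 25 [453.3 363.1] resid 2.23
```

>>> send_rows --pt "0 0 0 0 0 -2.2 -1" --pt "0 0 0 0 0 -4 -1" --pt "0 0 0 0 0 -4 -1" --pt "0 0 0 0 0 -3.3 -1" --pt "0 0 0 0 0 0 -1" --pt "0 0 0 0 0 0 -1"

```text
t: 38.67
tcp_pos: [600.3, 332.0, 328.9]
eef_rot: [-2.168, -2.273, 0.004]
wrist_force: [-0.0, -0.2, -2.2]
grip_width: 26.3
grip_force: 59.3
```

Estimates of the pot differ by a few mm, so I'll look at it from nearly above with the cover held aside.

>>> send_rows --pt "0 0 0 -0.95 -3.17 -0.7 -1" --pt "0 0 0 -0.95 -3.17 -0.7 -1" --pt "0 0 0 -0.95 -3.17 -0.7 -1" --pt "0 0 0 -0.95 -3.17 -0.7 -1" --pt "0 0 0 -0.95 -3.17 -0.7 -1" --pt "0 0 0 0 0 0 -1" --pt "0 0 0 0 0 0 -1" --pt "0 0 0 0 0 0 -1" --pt "0 0 0 0 0 0 -1"

```text
t: 39.8
tcp_pos: [445.3, 277.7, 364.6]
eef_rot: [-2.168, -2.273, 0.001]
wrist_force: [-0.4, -0.0, -1.6]
grip_width: 25.8
grip_force: 59.5
```

```bash
python3 - <<'E'
from h import *
go(446,371,365); s=state(); print(s["grip_width"])
I,P,c=snap("wrist"); np.savez("w14.npz",I=I,P=P); hsv=cv2.cvtColor(I,cv2.COLOR_BGR2HSV)
cv2.imwrite("pics/w14.png",I)
pc=px([[446,371,75]],P,c)[0]; print("pred",pc.round())
m=(hsv[:,:,1]>110).astype(np.uint8); m=cv2.morphologyEx(m,cv2.MORPH_OPEN,np.ones((3,3)))
for k in blobs(m,800):
    x,y,w,h=cv2.boundingRect(k); W=onz(k.reshape(-1,2),75,P,c)[:,:2].astype(np.float32); print((x,y,w,h),np.median(hsv[y:y+h,x:x+w].reshape(-1,3),0),W.min(0),W.max(0))
u,v=pc.astype(int); print("row",[hsv[v,i].tolist() for i in range(u-95,u+96,6)])
E
```

```text
tcp [445.3 277.7 364.6] yaw 92.69 tilt [-0.04 -0.02] shift cm [ 9.32  0.5  -0.04] 
25.80999043297653
pred [261.  72.]
(144, 0, 222, 342) [ 15. 176. 192.] [344.121    105.368835] [552.58    423.60233]
row [[90, 6, 241], [94, 7, 239], [90, 6, 237], [90, 5, 240], [98, 8, 243], [11, 177, 220], [9, 192, 81], [10, 194, 75], [10, 177, 218], [10, 178, 218], [12, 255, 229], [15, 255, 252], [13, 255, 245], [8, 163, 236], [11, 178, 218], [10, 177, 217], [10, 178, 213], [10, 176, 220], [24, 255, 207], [27, 255, 249], [27, 255, 249], [24, 255, 204], [11, 178, 222], [11, 177, 227], [9, 197, 110], [9, 196, 112], [10, 202, 145], [120, 1, 235], [95, 6, 240], [90, 7, 231], [90, 8, 236], [96, 5, 240]]
```

```bash
python3 - <<'E'
from h import *
from scipy.optimize import least_squares
d=np.load("w14.npz"); I,P=d["I"],d["P"]; c=eyes.calibration("wrist"); hsv=cv2.cvtColor(I,cv2.COLOR_BGR2HSV)
m=(hsv[:,:,1]>100); L=[];Rr=[]
for v in range(3,112,3):
    cols=np.where(m[v,150:365])[0]+150
    if len(cols)>20: L.append((cols.min()-.5,v)); Rr.append((cols.max()+.5,v))
print([ (round(a[0]),a[1],round(b[0])) for a,b in zip(L,Rr)][::3])
W=onz(L+Rr,75,P,c)[:,:2]; V=np.array([p[1] for p in L+Rr])
def fit(W):
    return least_squares(lambda p:np.hypot(*(W-p[:2]).T)-p[2],[446,371,55],loss="soft_l1",f_scale=.5).x.round(2)
print(fit(W),fit(W[V<80]),P[:3,3])
# cover in hand: flange outline, top at z = TCP-195.6+18
z=364.6-195.6+18
cols=[(np.where(m[v,130:380])[0].min()+129.5,np.where(m[v,130:380])[0].max()+130.5,v) for v in range(150,240,6)]; print(cols)
W=onz([(a,v) for a,b,v in cols]+[(b,v) for a,b,v in cols],z,P,c)[:,:2]
f=least_squares(lambda p:np.hypot(*(W-p[:2]).T)-p[2],[445,278,60],loss="soft_l1",f_scale=.5).x; print("cover",f.round(2))
E
```

```text
[(228, 3, 290), (216, 12, 302), (206, 21, 312), (200, 30, 318), (196, 39, 322), (194, 48, 324), (192, 57, 326), (190, 66, 326), (192, 75, 326), (192, 84, 324), (196, 93, 322), (200, 102, 318), (206, 111, 312)]
[444.33 372.07  54.05] [444.34 372.09  54.04] [441.27644626 353.06904289 333.25903473]
[(np.float64(192.5), np.float64(315.5), 150), (np.float64(184.5), np.float64(324.5), 156), (np.float64(177.5), np.float64(331.5), 162), (np.float64(170.5), np.float64(337.5), 168), (np.float64(165.5), np.float64(343.5), 174), (np.float64(161.5), np.float64(347.5), 180), (np.float64(156.5), np.float64(351.5), 186), (np.float64(153.5), np.float64(355.5), 192), (np.float64(151.5), np.float64(357.5), 198), (np.float64(148.5), np.float64(359.5), 204), (np.float64(146.5), np.float64(361.5), 210), (np.float64(145.5), np.float64(363.5), 216), (np.float64(144.5), np.float64(364.5), 222), (np.float64(143.5), np.float64(364.5), 228), (np.float64(143.5), np.float64(365.5), 234)]
cover [445.06 276.79  58.87]
```

Pot is at (444.3,372.1) and the held cover about 1.5 mm behind the TCP. Moving over the pot.

>>> send_rows --pt "0 0 0 3.2 0.12 0 -1" --pt "0 0 0 3.2 0.12 0 -1" --pt "0 0 0 3.22 0.13 0 -1" --pt "0 0 0 0 0 3.5 -1" --pt "0 0 0 0 0 3.5 -1" --pt "0 0 0 0 0 1.6 -1" --pt "0 0 0 0 0 0 -1" --pt "0 0 0 0 0 0 -1" --pt "0 0 0 0 0 0 -1" --pt "0 0 0 0 0 0 -1"

```text
t: 41.1
tcp_pos: [444.2, 374.1, 280.1]
eef_rot: [2.168, 2.273, 0.003]
wrist_force: [-0.9, -0.3, -2.3]
grip_width: 26.4
grip_force: 59.6
```

```bash
python3 - <<'E'
from h import *
go(444.5,374,260.6,92.7); print(state()["wrist_force"])
E
```

```text
tcp [444.2 374.1 280.1] yaw 92.70 tilt [0.08 0.06] shift cm [-0.01  0.03  1.95] rz deg 0.0
[-0.8584224  -0.32343385 -2.26224908]
```

>>> send_rows --pt "0 0 0 0 0 0.4 -1" --pt "0 0 0 0 0 0.4 -1" --pt "0 0 0 0 0 0.3 -1" --pt "0 0 0 0 0 0.3 -1" --pt "0 0 0 0 0 0.3 -1" --pt "0 0 0 0 0 0.15 -1" --pt "0 0 0 0 0 0 -1" --pt "0 0 0 0 0 0 -1"

```text
t: 42.1
tcp_pos: [444.0, 373.9, 260.7]
eef_rot: [2.168, 2.273, 0.0]
wrist_force: [0.3, 0.1, -1.7]
grip_width: 26.4
grip_force: 59.9
```

>>> send_rows --pt "0 0 0 0 0 0.1 -1" --pt "0 0 0 0 0 0 -1" --pt "0 0 0 0 0 0.1 -1" --pt "0 0 0 0 0 0 -1"

```text
t: 42.6
tcp_pos: [444.0, 374.0, 260.5]
eef_rot: [2.168, 2.273, 0.0]
wrist_force: [-2.8, -2.9, 12.0]
grip_width: 26.3
grip_force: 60.9
```

Contact at seated height. I'll release, retreat upward and check the result numerically.

>>> send_rows --pt "0 0 0 0 0 -0.1 -1" --pt "0 0 0 0 0 0 0.2" --pt "0 0 0 0 0 0 0.2" --pt "0 0 0 0 0 0 0.3" --pt "0 0 0 0 0 -3 0.3" --pt "0 0 0 0 0 -4 1" --pt "0 0 0 0 0 -5 1" --pt "0 0 0 -3 0 -3 1" --pt "0 0 0 -4 0 0 1" --pt "0 0 0 -4 0 0 1" --pt "0 0 0 -4 0 0 1" --pt "0 0 0 0 0 0 1" --pt "0 0 0 0 0 0 1" --pt "0 0 0 0 0 0 1" --pt "0 0 0 0 0 0 1"

```text
t: 44.48
tcp_pos: [450.9, 225.1, 409.6]
eef_rot: [-2.166, -2.275, 0.0]
wrist_force: [-0.0, 1.0, -0.4]
grip_width: 85.3
grip_force: 0.0
```

```bash
python3 - <<'E'
from fit import *
from scipy.optimize import least_squares
go(444,374,400)
I,P,c=snap("wrist"); hsv=cv2.cvtColor(I,cv2.COLOR_BGR2HSV); np.savez("w15.npz",I=I,P=P)
m=np.zeros(I.shape[:2],np.uint8); m[:235]=hsv[:235,:,1]>100; m=cv2.morphologyEx(m,cv2.MORPH_OPEN,np.ones((3,3)))
print("pred cover",px([[444.3,372.1,83]],P,c).round(),"crate",px([[464.9,160.6,110],[544,164,118],[548,64,118],[550,37,118]],P,c).round().tolist())
for k in blobs(m,800):
    W=onz(k.reshape(-1,2),83,P,c)[:,:2]; k2=k.reshape(-1,2); g=(k2[:,1]>2)&(k2[:,1]<232)&(k2[:,0]>2)&(k2[:,0]<509)
    f=least_squares(lambda p:np.hypot(*(W[g]-p[:2]).T)-p[2],[444,372,60],loss="soft_l1",f_scale=.5)
    print(cv2.boundingRect(k),"circle z83",f.x.round(1),"cost/n",(f.cost/g.sum()).round(3))
    W2=onz(k2,110,P,c)[:,:2].astype(np.float32); print("   rect z110",cv2.minAreaRect(W2))
E
```

```text
tcp [450.9 225.1 409.6] yaw 92.82 tilt [-0.01  0.01] shift cm [14.91  0.05  0.96] 
pred cover [[255.  10.]] crate [[265.0, 246.0], [348.0, 250.0], [338.0, 334.0], [337.0, 354.0]]
(197, 131, 141, 104) circle z83 [463.  211.4  69.6] cost/n 3.348
   rect z110 ((462.46807861328125, 222.3111572265625), (125.14073944091797, 98.24439239501953), 2.864612340927124)
(188, 0, 136, 82) circle z83 [444.5 371.6  58.7] cost/n 0.03
   rect z110 ((445.86907958984375, 342.578369140625), (107.23583221435547, 61.05095291137695), 2.8981900215148926)
```

```bash
python3 - <<'E'
from h import *
T,P,c=snap("top"); A=cv2.imread("pics/top0.png")
for n,(r,q) in {"tin":((188,208),(239,259)),"candle":((219,239),(235,255)),"spoon":((180,240),(355,375))}.items():
    print(n,np.abs(T[r[0]:r[1],q[0]:q[1]].astype(int)-A[r[0]:r[1],q[0]:q[1]]).mean().round(2))
print("mouth,handle end px",px([[548.5,64.4,105],[551,10.5,105]],P,c).round(1).tolist())
g=cv2.cvtColor(T,cv2.COLOR_BGR2GRAY); print(g[189:195,200:232].tolist())
E
```

```text
tin 0.53
candle 0.51
spoon 0.5
mouth,handle end px [[208.2, 191.8], [224.0, 191.4]]
[[96, 95, 95, 87, 87, 86, 88, 88, 69, 54, 54, 55, 54, 55, 55, 53, 51, 49, 49, 49, 50, 49, 51, 61, 96, 117, 119, 120, 121, 120, 121, 122], [98, 98, 98, 98, 98, 98, 97, 94, 55, 47, 47, 47, 48, 46, 49, 46, 47, 49, 46, 46, 47, 47, 47, 58, 95, 117, 119, 119, 121, 121, 121, 121], [103, 104, 104, 104, 104, 102, 102, 99, 57, 47, 47, 46, 47, 47, 47, 47, 47, 48, 47, 48, 47, 47, 48, 58, 95, 117, 118, 119, 120, 119, 119, 118], [103, 103, 103, 103, 102, 102, 104, 100, 71, 49, 46, 48, 46, 49, 48, 48, 48, 46, 46, 47, 46, 45, 47, 58, 95, 117, 119, 118, 119, 120, 120, 119], [104, 102, 103, 103, 104, 103, 103, 100, 70, 49, 46, 47, 47, 46, 47, 47, 46, 46, 47, 48, 46, 47, 46, 57, 95, 116, 119, 119, 120, 121, 119, 119], [103, 101, 104, 104, 103, 103, 103, 98, 64, 47, 47, 46, 46, 46, 47, 46, 46, 46, 47, 46, 45, 46, 47, 58, 94, 118, 120, 121, 121, 121, 120, 119]]
```

The handle sits directly against the mouth barrel with no gap, and the candle, tin and spoon have not moved. Handing in.

```bash
python3 -c "
from workcell import finish_job; print(finish_job())"
```

```text
the job is handed in; nothing more can be done
None
```

The job is done and handed in: the one jar present stands upright in the crate, the lid is on with the hinge pin fully home, the pot's cover is seated and level, and the candle, tin and spoon have not moved.

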